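Index the bench turntable to its next hole

ROBOT

A 6-joint arm with a two-finger parallel gripper is mounted at the origin on the work surface. World frame = base frame: x ahead of the robot, y to its left, z up, the work surface at z = 0. Lengths are in m, angles in rad, forces in N, time in s.
With the tool pointing down it reaches from about 0.35 to 0.85 m from the base axis. Payload 8.1 kg.
Tool frame: the origin (TCP) lies on the centre line of the jaws, within the pads' length; the fingertips stand 8 mm ahead of it and the grasp point (between the pads) lies 11 mm behind it; z points along the fingers, y is the line along which they close (so a half turn about z gives the same grasp; the last joint's range is limited). The gripper opens to 85 mm and grips with 20 to 120 N. Pads are 22 mm wide; open, the fingers measure 114 mm over their backs; the gripper's body (76 mm by 85 mm) begins 54 mm behind the grasp point. The pads swing forward as they close: fully open they stand 13 mm farther back than shut.
Start: joints at [-1.282, 0.13, 1.488, -0, 1.523, -0.085], TCP at [0.219, -0.559, 0.239] pointing down, gripper open.
Joint ranges: [-2.96, 2.96], [-0.89, 2.26], [0.02, 2.5], [-1.34, 4.48], [0, 2.73], [-2.66, 2.66]. Speed limits (rad/s): [2.39, 2.39, 2.79, 3.14, 3.14, 3.14].

INTERFACE

Orientations are given as a 3x3 rotation matrix whose columns are the frame's x, y, z axes.
In Python, from plant import robot gives the robot as it stands.
- The arm moves only by the shell command python3 -m jog 'ROWS' [FORCE]. ROWS is a JSON object of lists of equal length, an entry for each row: "dr": the turn, a rotation vector about the tool's x, y, z in rad, a list of three; "dp": the shift along the tool's x, y, z in m, a list of three; "grip": the closure, from 0 (fully open) to 1 (shut). A call has 1 to 10 rows; each row is the pose to reach, as a shift and turn from the pose commanded when the call began, along the tool's axes at that moment; what a row does not reach only later rows make up. A row lasts 1/12 s, in which the tool goes at most 41.7 mm and 7.16 degrees, less where a joint would pass 70% of its speed; a pose out of reach is approached as far as the arm can. A call with a gripper value outside its range is refused whole. The fingers move at their own pace and stop on an object; FORCE is the grip in N (left out, the last holds). Time passes only in rows, so rows that repeat a pose let the fingers close. It gives the time, the measured TCP pose, the force, the opening and the grip force at its end, in the units of the state.
- robot.state(): the state, without advancing time (a new reading comes with each control period).
- robot.read_camera(name): name is "side" or "top"; returns a dict with "image" (420x560x3 uint8, blue, green, red), "depth" (420x560 float32, m along the optical axis (not along the pixel's ray), 0 where there is no reading), "mtx" (3x3 intrinsics, pixels), "camera_from_world" (4x4, takes a point from world to camera coordinates). Camera axes: x right, y up, looking along -z (the intrinsics and any distortion apply to the point x, -y, -z); pixel columns grow to the right and rows downward; lengths in m; the calibration is good to about 2 mm. A picture is of the moment at which its call begins.
- robot.sign_off(): hands the job in; it is judged then, once.
The state is a dict: "time": time; "joint_pos": joint angles; "qd": joint speeds; "tau": joint torques, N m; "tcp_pos": TCP position; "eef_rot": TCP orientation; "contact_force": force on the tool from outside, world axes, zero at the start; "ft_torque": the same for the moment, N m; "opening": finger opening in m; "grasp_force": force on a finger pad.
Only numpy, scipy, OpenCV 4.12 (cv2) and the standard library are available. Lean on these libraries where they do the work, as an engineer would, in place of code of your own. Each camera call takes 0.05 s, during which the arm holds its last target. There are 200 camera calls.

TASK

Index the round turntable on the bench on by one hole, clockwise as seen from above: press down the plunger's button on the index arm, push the table round with it held in, and let it spring fully up in the next hole. It is all pressing and pushing with the fingertips, so lift nothing; leave the round module lying between the jaws on the table and everything else on the bench where it is, and draw clear.

Things in the scene. Friction and masses are not known exactly. Their poses are not given: they have to be found in the camera images.
- index_base: Foot of the turntable, bolted down: a round grey casting carrying a fixed graduated steel index plate, 250 mm across, 10 mm thick, its top 52 mm above the bench. In the plate six 14.6 mm holes, 45 degrees apart, joined by an 8.4 mm slot, lie on a circle of 105 mm radius about the axis. Origin on the bench, on the axis; -x points to the hole where the plunger starts.
- turn_axis (a point): Point on the table's vertical turning axis at the top of the index plate, 52 mm above the bench. The aluminium table that turns over the plate is 156 mm across, its top 65 mm above the bench; three jaws on it reach 54 mm from the axis and rise to 77 mm. Axes as the index base.
- plunger_top (a point): Centre of the flat top of the plunger's round black knurled button, 26 mm across, 97 mm above the bench when out. The upright plunger stands 105 mm from the axis near the end of the index arm (bar 28 mm wide, top 65 mm, reaching 130 mm from the axis; nut under the button to 75 mm). This point moves down as it is pressed and round as the table turns.
- next_hole (a point): Centre of the mouth of the next hole clockwise (seen from above) from the one the plunger starts in: 105 mm from the axis, 52 mm above the bench, fixed in the index plate. The table is indexed when the plunger stands straight above this point and is fully out.
- index_table (a joint): Turn of the table in rad: 0 in the hole where it starts, growing clockwise seen from above; next hole at 0.785, others at -0.785, 1.571, 2.356 and 3.142. About 0.7 degree of play either way in a hole. With the plunger pressed it turns easily (friction about 0.1 N m) and keeps its angle when left.
- plunger (a joint): How far the plunger is pressed down, m: 0 out, 0.014 hard stop. Spring about 4 N when out, 9 N at the stop. The pin's round-nosed collar locks in a hole from below; pressed 0.009 or more it is clear and the table turns. Let go between holes it stays about 0.0085 down, rubbing under the plate, and springs up once within about 2 degrees of a hole.
- module: Round black sensor module with a green circuit board on top, 64 mm across, 13 mm tall (parts on it to 18 mm), 70 g, lying loose on the middle of the table between three low jaws with about 1.5 mm of play; it goes round with the table. Origin at the centre of its underside.
- flux_jar: Closed black-capped flux jar, 36 mm across, 42 mm tall, standing on the bench close to the index base; a loose bystander, to be left alone. Origin on its underside at its middle.
- solder_spool: Spool of solder standing on end, 62 mm across, 36 mm tall; a loose bystander, to be left alone. Origin on its underside at its middle.
- tweezers: Steel tweezers lying flat, 130 mm long, 8 mm tall; a loose bystander, to be left alone. Origin on its underside at its middle.
- control_board: Rectangular circuit board lying on the bench, 100 x 65 mm, 14 mm tall; a loose bystander, to be left alone. Origin on its underside at its middle.
- screwdriver: Screwdriver lying flat, 170 mm long, 26 mm tall; a loose bystander, to be left alone. Origin on its underside at its middle.
- component_tester: Component tester with a small display on a clear base plate, 90 x 70 mm, 28 mm tall; a loose bystander, to be left alone. Origin on its underside at its middle.
Not all that is in view belongs to the job. Leave any pink or red look-alike of the module alone.

How it is judged:
On the way, in this order (a step that is already met when the one before it is completed fails the run):
1. the plunger is pressed down while the table still stands in its first hole (value of joint plunger above 0.0075 m and value of joint index_table between -0.2 and 0.2 rad), for 0.05 s.
2. the table stands at the next hole clockwise with the plunger sprung fully up in it (value of joint index_table between 0.7404 and 0.8304 rad and value of joint plunger below 0.0015 m), for 0.2 s.
At the end, for the whole second after the job is handed in: The table stands at the next hole clockwise (45 degrees on, within 2.6 degrees) and at rest, the plunger is fully out (within 1.5 mm), the module lies flat on the table within 5 mm of its middle, every bystander is within 20 mm of where it was (all of step 2 and velocity of joint index_table between -0.05 and 0.05 rad/s and horizontal distance between module and turn_axis below 0.005 m and z of module in the frame of turn_axis below 0.018 m and angle between module's own z axis and vertical below 0.08 rad and distance of each of flux_jar, solder_spool, tweezers, control_board, screwdriver, component_tester from where it was at the start of the episode below 0.02 m); the robot touches nothing.
It fails at once if the module is lifted or carried off the table (z of module in the frame of turn_axis above 0.022 m or horizontal distance between module and turn_axis above 0.012 m).
It fails at once if a bystander is shoved, lifted or carried (distance of any of flux_jar, solder_spool, tweezers, control_board, screwdriver, component_tester from where it was at the start of the episode above 0.02 m).
It fails at once if the table is turned the wrong way or past the next hole (value of joint index_table below -0.35 rad or value of joint index_table above 1.2 rad).
It also fails if it takes over 35 s, if anything falls off the work surface, if the arm or the gripper's body presses on something with over 40 N, if the wrist force passes 120 N, or if a joint passes its speed limit or range.

## Working session

There is one attempt and no reset: what is moved stays moved. The work goes in short steps, Python scripts to look and compute and a shell command to move; the robot and the scene stay as the last step left them, time stands still between calls to the robot, and variables do not carry over. Pictures are saved under pics/ and viewed, at most 10 in all, crops included, and the job is handed in when it is done.

```bash
mkdir -p pics
python3 - <<'E'
from plant import robot
import cv2,numpy as np
for n in("top","side"):
    c=robot.read_camera(n);cv2.imwrite(f"pics/{n}0.png",c["image"]);np.savez(f"{n}0.npz",**c)
    print(n,c["mtx"].round(1).tolist(),c["camera_from_world"].round(3).tolist(),c.keys())
s=robot.state();print(s["tcp_pos"],s["eef_rot"].round(3) if hasattr(s["eef_rot"],'round') else s["eef_rot"],s["time"])
E
```

```text
top [[487.3, 0.0, 277.6], [0.0, 487.3, 210.2], [0.0, 0.0, 1.0]] [[0.006, -1.0, 0.014, -0.015], [0.99, 0.008, 0.139, -0.549], [-0.139, 0.013, 0.99, -1.175], [0.0, 0.0, 0.0, 1.0]] dict_keys(['image', 'depth', 'mtx', 'camera_from_world'])
side [[398.1, 0.0, 287.4], [0.0, 398.1, 206.0], [0.0, 0.0, 1.0]] [[-0.951, -0.309, 0.012, 0.515], [0.212, -0.621, 0.755, -0.188], [-0.226, 0.72, 0.656, -0.914], [0.0, 0.0, 0.0, 1.0]] dict_keys(['image', 'depth', 'mtx', 'camera_from_world'])
[ 0.21895158 -0.5580838   0.23832479] [[ 0.931  0.365 -0.   ]
 [ 0.365 -0.931  0.002]
 [ 0.    -0.002 -1.   ]] 0.1
```

View pics/top0.png

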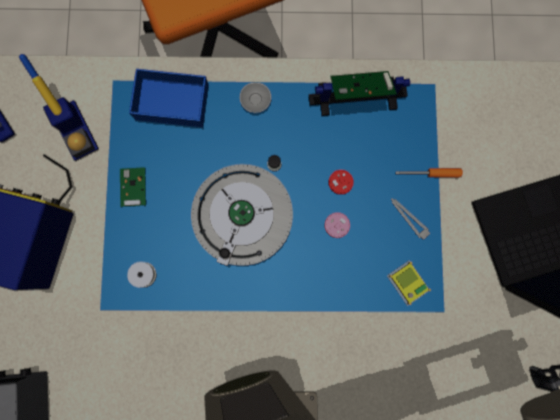

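View pics/side0.png

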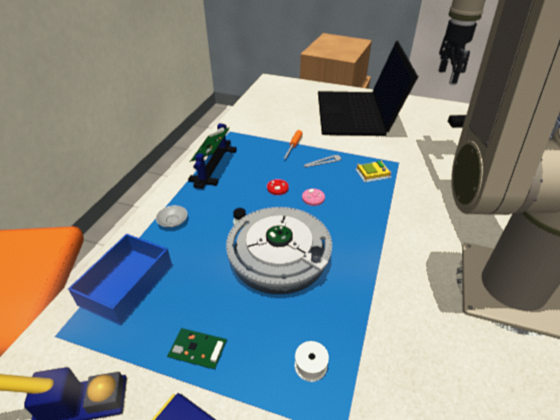

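Top view: turntable at about (242,213), black plunger button at (224,253), jar at (274,161), spool at (141,274). Clockwise takes the button left and up in the image. I'll measure these points next.

```bash
cat > h.py <<'E'
import numpy as np,cv2
def ray(c,u,v,z):
    T=c["camera_from_world"];K=c["mtx"];R=T[:3,:3];o=-R.T@T[:3,3]
    d=R.T@np.array([(u-K[0,2])/K[0,0],-(v-K[1,2])/K[1,1],-1.]);return o+d*(z-o[2])/d[2]
def blobs(m,lo,hi):
    n,l,s,ce=cv2.connectedComponentsWithStats(m.astype(np.uint8))
    return [(ce[i],s[i].tolist()) for i in range(1,n) if lo<s[i,4]<hi]
E
python3 - <<'E'
import numpy as np,cv2
from h import *
c=np.load("top0.npz");im=c["image"];hsv=cv2.cvtColor(im,cv2.COLOR_BGR2HSV)
# base outline: non-blue region containing (242,213)
m=~((hsv[...,0]>95)&(hsv[...,0]<115)&(hsv[...,1]>120))
for ce,s in blobs(m,4000,12000): 
    print(ce,s)
n,l=cv2.connectedComponents(m.astype(np.uint8));k=(l==l[190,225]).astype(np.uint8)
k=cv2.morphologyEx(k,cv2.MORPH_OPEN,np.ones((9,9)))
ct=max(cv2.findContours(k,0,1)[0],key=cv2.contourArea);e=cv2.fitEllipse(ct);print("base",e,ray(c,*e[0],.052))
w=(hsv[...,2]>150)&(hsv[...,1]<40)
sub=np.zeros_like(w);sub[170:260,195:290]=1
for ce,s in blobs(w&sub,150,9000):print("white",ce,s,ray(c,*ce,.065))
for ce,s in blobs((im.max(2)<50)&sub,20,500):print("dark",ce,s,ray(c,*ce,.095))
g=(hsv[...,0]>40)&(hsv[...,0]<90)&(hsv[...,1]>80)&sub
for ce,s in blobs(g,40,900):print("green",ce,s,ray(c,*ce,.08))
cs=np.load("side0.npz");i2=cs["image"]
for ce,s in blobs((i2.max(2)<45)&(np.indices(i2.shape[:2])[0]>200)&(np.indices(i2.shape[:2])[1]>220)&(np.indices(i2.shape[:2])[1]<335)&(np.indices(i2.shape[:2])[0]<290),20,500):print("side dark",ce,s,ray(cs,*ce,.092))
print(ray(c,274,160,.042))
a=np.hstack([cv2.resize(im[160:275,180:300],None,fx=4,fy=4,interpolation=2)]);cv2.imwrite("pics/crop.png",a)
E
```

```text
[242.16767175 213.53080289] [191, 155, 102, 111, 8457]
base ((242.95291137695312, 214.01316833496094), (97.17498016357422, 108.97736358642578), 39.97299575805664) [0.53699701 0.07359657 0.052     ]
white [251.39488243 210.99170124] [224, 182, 49, 62, 1446] [0.54285252 0.05243127 0.065     ]
white [220.70889488 216.41239892] [210, 191, 28, 50, 742] [0.52898508 0.12669434 0.065     ]
dark [202.47777778 217.13333333] [198, 186, 16, 61, 90] [0.52312942 0.1665607  0.095     ]
dark [224.09333333 252.88      ] [219, 249, 11, 9, 75] [0.43918273 0.1137584  0.095     ]
green [241.11864407 212.77118644] [229, 201, 24, 24, 354] [0.53626609 0.07641108 0.08      ]
side dark [238.81818182 213.25      ] [234, 209, 11, 10, 88] [0.6466021  0.05752559 0.092     ]
side dark [278.49295775 242.23943662] [267, 236, 25, 10, 71] [0.5249246  0.11792657 0.092     ]
side dark [301.13793103 287.03448276] [292, 283, 19, 7, 29] [0.44202432 0.22006551 0.092     ]
[ 0.67620672 -0.00181854  0.042     ]
```

View pics/crop.png

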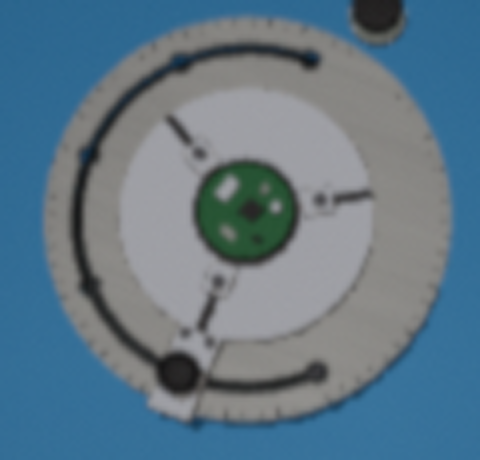

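The crop shows the button at (178,373), the holes at (90,285), (88,155), (180,62), (310,58) and (317,372), and the arm lying radially. I'll get the axis from a fit to those holes.

Run:
```python
import numpy as np
from h import *
from scipy.optimize import least_squares
c=np.load("top0.npz")
H=np.array([[90,285],[88,155],[180,62],[310,58],[317,372]])/4+[180-.4,160-.4]
P=np.array([ray(c,u,v,.052)[:2] for u,v in H])
k=np.array([1,2,3,4,-1])
f=lambda p:(P-(p[:2]+.105*np.c_[np.cos(p[2]-k*np.pi/4),np.sin(p[2]-k*np.pi/4)])).ravel()
r=least_squares(f,[.537,.075,2.75]);print(r.x,np.abs(r.fun).max())
a=r.x[:2];th=r.x[2]
for d in range(0,50,9):print(d,a+.105*np.array([np.cos(th-np.radians(d)),np.sin(th-np.radians(d))]))
b=ray(c,224.09,252.4,.097)[:2];print("button",b,np.linalg.norm(b-a),np.arctan2(*(b-a)[::-1]))
```

```text
[0.53852643 0.07714667 2.78447623] 0.0005626083487548506
0 [0.44015102 0.11385194]
9 [0.44710415 0.12878934]
18 [0.4563084  0.14245513]
27 [0.46753714 0.15451281]
36 [0.48051387 0.16466548]
45 [0.49491906 0.17266314]
button [0.44019811 0.11359876] 0.10486760276157918 2.786581218825294
```

```bash
python3 -m jog '{"dp":[[0.45,-0.545,0],[0.45,-0.545,0],[0.45,-0.545,0],[0.45,-0.545,0],[0.45,-0.545,0],[0.45,-0.545,0],[0.45,-0.545,0],[0.45,-0.545,0],[0.45,-0.545,0],[0.45,-0.545,0]],"dr":[[0,0,0],[0,0,0],[0,0,0],[0,0,0],[0,0,0],[0,0,0],[0,0,0],[0,0,0],[0,0,0],[0,0,0]],"grip":[1,1,1,1,1,1,1,1,1,1]}' 40
```

```text
time: 0.93
tcp_pos: [0.3486, -0.1606, 0.239]
eef_rot: [[0.931, 0.365, 0.0], [0.365, -0.931, 0.0], [0.0, -0.0, -1.0]]
contact_force: [0.8, 0.7, 0.2]
opening: -0.0001
grasp_force: 0.0
```

```bash
python3 -m jog '{"dp":[[0.185,-0.222,0.03],[0.185,-0.222,0.03],[0.185,-0.222,0.03],[0.185,-0.222,0.05],[0.185,-0.222,0.07],[0.185,-0.222,0.09],[0.185,-0.222,0.11],[0.185,-0.222,0.11],[0.185,-0.222,0.11],[0.185,-0.222,0.11]],"dr":[[0,0,0],[0,0,0],[0,0,0],[0,0,0],[0,0,0],[0,0,0],[0,0,0],[0,0,0],[0,0,0],[0,0,0]],"grip":[1,1,1,1,1,1,1,1,1,1]}'
python3 - <<'E'
from plant import robot
import cv2,numpy as np
a=robot.read_camera("side")["image"][190:310,210:350]
b=robot.read_camera("top")["image"][170:290,170:310]
cv2.imwrite("pics/near.png",cv2.resize(np.hstack([a,b]),(800,343),interpolation=2))
E
```

```text
time: 1.77
tcp_pos: [0.4382, 0.1122, 0.1273]
eef_rot: [[0.93, 0.368, -0.005], [0.368, -0.93, -0.001], [-0.005, -0.001, -1.0]]
contact_force: [-0.1, -0.0, 1.0]
opening: -0.0002
grasp_force: 0.0
```

View pics/near.png

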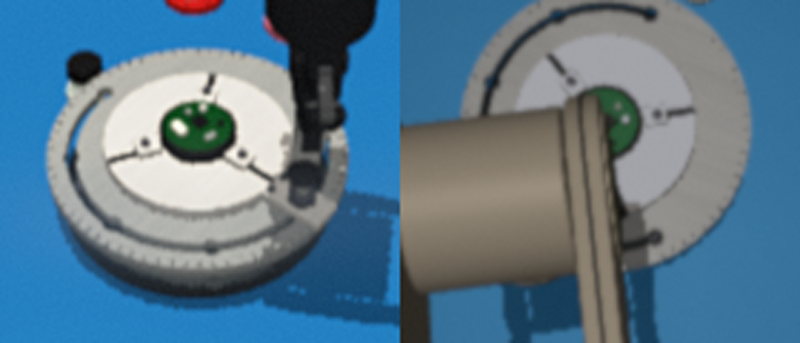

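Side view (left): the shut fingertips at (307,160) are right above the button at (303,185). Now press.

```bash
python3 -m jog '{"dp":[[0.002,-0.001,0.01],[0.002,-0.001,0.018],[0.002,-0.001,0.022],[0.002,-0.001,0.026],[0.002,-0.001,0.028],[0.002,-0.001,0.028]],"dr":[[0,0,0],[0,0,0],[0,0,0],[0,0,0],[0,0,0],[0,0,0]],"grip":[1,1,1,1,1,1]}'
```

```text
time: 2.37
tcp_pos: [0.4414, 0.113, 0.1013]
eef_rot: [[0.931, 0.365, -0.0], [0.365, -0.931, -0.0], [-0.0, 0.0, -1.0]]
contact_force: [-1.9, -1.3, 5.4]
opening: -0.0005
grasp_force: 2.3
```

```bash
python3 -m jog '{"dp":[[0,0,0.004],[0,0,0.007],[0,0,0.009],[0,0,0.009]],"dr":[[0,0,0],[0,0,0],[0,0,0],[0,0,0]],"grip":[1,1,1,1]}'; python3 -m jog '{"dp":[[0,0,0.0015],[0,0,0.0015]],"dr":[[0,0,0],[0,0,0]],"grip":[1,1]}'
```

```text
time: 2.7
tcp_pos: [0.4418, 0.1135, 0.0929]
eef_rot: [[0.931, 0.365, 0.001], [0.365, -0.931, 0.0], [0.001, -0.0, -1.0]]
contact_force: [-1.9, -0.6, 8.3]
opening: 0.0002
grasp_force: 4.0
time: 2.87
tcp_pos: [0.4419, 0.1136, 0.0917]
eef_rot: [[0.931, 0.365, 0.001], [0.365, -0.931, 0.001], [0.001, -0.0, -1.0]]
contact_force: [-2.7, -0.1, 6.9]
opening: -0.0001
grasp_force: 4.2
```

```bash
python3 -m jog '{"dp":[[0.003,-0.003,0.0005],[0.006,-0.006,0.0005],[0.009,-0.0088,0.0005],[0.012,-0.0114,0.0005],[0.0152,-0.0139,0.0005],[0.0185,-0.0163,0.0005],[0.022,-0.0185,0.0005],[0.0255,-0.0207,0.0005],[0.0255,-0.0207,0.0005]],"dr":[[0,0,0],[0,0,0],[0,0,0],[0,0,0],[0,0,0],[0,0,0],[0,0,0],[0,0,0],[0,0,0]],"grip":[1,1,1,1,1,1,1,1,1]}'
python3 - <<'E'
from plant import robot
import cv2,numpy as np
a=robot.read_camera("side")["image"][190:310,210:350]
b=robot.read_camera("top")["image"][170:290,170:310]
cv2.imwrite("pics/t18.png",cv2.resize(np.hstack([a,b]),(800,343),interpolation=2))
E
```

```text
time: 3.62
tcp_pos: [0.4594, 0.1426, 0.092]
eef_rot: [[0.931, 0.365, 0.003], [0.365, -0.931, 0.001], [0.004, 0.0, -1.0]]
contact_force: [0.3, 0.6, 9.5]
opening: -0.0001
grasp_force: 4.3
```

View pics/t18.png

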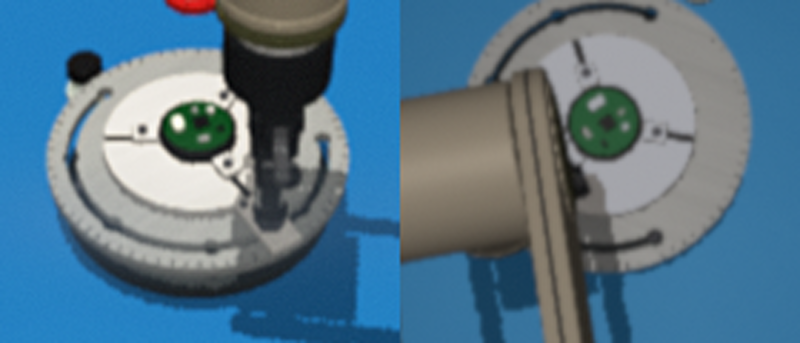

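The table turned with the fingertip: the arm and jaw slots have rotated about 18°, with the button still under the tips. Continue to 45°.

```bash
python3 -m jog '{"dp":[[0.0036,-0.002,0],[0.0073,-0.0038,0],[0.0149,-0.0071,0],[0.0188,-0.0085,0],[0.0227,-0.0097,0],[0.0306,-0.0118,0],[0.0388,-0.0133,0],[0.043,-0.0138,0],[0.047,-0.014,0],[0.047,-0.014,0]],"dr":[[0,0,0],[0,0,0],[0,0,0],[0,0,0],[0,0,0],[0,0,0],[0,0,0],[0,0,0],[0,0,0],[0,0,0]],"grip":[1,1,1,1,1,1,1,1,1,1]}'
python3 - <<'E'
from plant import robot
import cv2,numpy as np
a=robot.read_camera("side")["image"][190:310,210:350]
b=robot.read_camera("top")["image"][170:290,170:310]
cv2.imwrite("pics/t45.png",cv2.resize(np.hstack([a,b]),(800,343),interpolation=2))
print(robot.state()["tcp_pos"])
E
```

```text
time: 4.55
tcp_pos: [0.4984, 0.1726, 0.0922]
eef_rot: [[0.931, 0.365, 0.004], [0.365, -0.931, 0.001], [0.004, 0.001, -1.0]]
contact_force: [1.1, -0.4, 7.6]
opening: -0.0003
grasp_force: 4.3
[0.49817551 0.17251029 0.09217943]
```

View pics/t45.png

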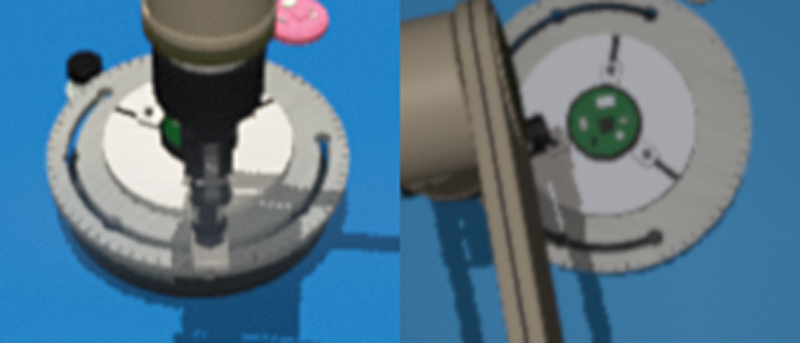

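The tips are still on the button near 45°. I'll check the angle from the jaw slots: ends were at (273,208) and (222,189.5), now at (267.7,233) and (245.6,182.6).

```bash
python3 - <<'E'
import numpy as np
from h import *
c=np.load("top0.npz");a=np.array([.5385,.0771])
g=lambda u,v:np.degrees(np.arctan2(*(ray(c,u,v,.065)[:2]-a)[::-1]))
print((g(273,208.3)-g(267.7,233))%360,(g(222,189.5)-g(245.6,182.6))%360)
E
python3 -m jog '{"dp":[[0,0,-0.003],[0,0,-0.006],[0,0,-0.009],[0,0,-0.009]],"dr":[[0,0,0],[0,0,0],[0,0,0],[0,0,0]],"grip":[1,1,1,1]}'
```

```text
45.535746660518654 47.388984681395115
time: 4.98
tcp_pos: [0.4978, 0.1724, 0.1012]
eef_rot: [[0.931, 0.365, 0.003], [0.365, -0.931, 0.001], [0.003, 0.001, -1.0]]
contact_force: [0.4, 0.0, 5.6]
opening: -0.0001
grasp_force: 2.5
```

At 4 mm down the plunger still pushes with 5.6 N, so it has entered the hole. Lift off and draw clear.

```bash
python3 -m jog '{"dp":[[0,0,-0.003],[0,0,-0.006],[0,0,-0.02],[0,0,-0.05],[0,0,-0.09],[0,0,-0.12],[0,0,-0.12],[0,0.04,-0.12],[-0.03,0.08,-0.12],[-0.06,0.12,-0.12]],"dr":[[0,0,0],[0,0,0],[0,0,0],[0,0,0],[0,0,0],[0,0,0],[0,0,0],[0,0,0],[0,0,0],[0,0,0]],"grip":[1,1,1,1,1,1,1,1,1,1]}'
python3 -m jog '{"dp":[[-0.2,0.25,0],[-0.2,0.25,0],[-0.2,0.25,0],[-0.2,0.25,0],[-0.2,0.25,0],[-0.2,0.25,0],[-0.2,0.25,0],[-0.2,0.25,0],[-0.2,0.25,0],[-0.2,0.25,0]],"dr":[[0,0,0],[0,0,0],[0,0,0],[0,0,0],[0,0,0],[0,0,0],[0,0,0],[0,0,0],[0,0,0],[0,0,0]],"grip":[1,1,1,1,1,1,1,1,1,1]}'
python3 - <<'E'
from plant import robot
import cv2,numpy as np
from h import *
s=robot.read_camera("side");t=robot.read_camera("top")
a=s["image"][190:310,210:350];b=t["image"][150:270,170:310]
cv2.imwrite("pics/end.png",cv2.resize(np.hstack([a,b]),(800,343),interpolation=2))
im=t["image"];sub=np.zeros(im.shape[:2],bool);sub[150:265,190:300]=1
ax=np.array([.5385,.0771])
for ce,st in blobs((im.max(2)<50)&sub,20,500):
    p=ray(t,*ce,.097)[:2];print(ce,st,p,np.hypot(*(p-ax)),np.degrees(2.7855-np.arctan2(*(p-ax)[::-1])))
E
```

```text
time: 5.82
tcp_pos: [0.4883, 0.0538, 0.2186]
eef_rot: [[0.93, 0.367, -0.001], [0.367, -0.93, -0.0], [-0.001, -0.0, -1.0]]
contact_force: [-0.2, -0.7, 0.5]
opening: -0.0001
grasp_force: 0.0
time: 6.65
tcp_pos: [0.3928, -0.2523, 0.2187]
eef_rot: [[0.932, 0.362, -0.001], [0.362, -0.932, 0.001], [-0.0, -0.001, -1.0]]
contact_force: [0.2, 0.8, 0.0]
opening: 0.0
grasp_force: 0.0
[273.93396226 161.4245283 ] [269, 156, 11, 12, 106] [ 0.65909285 -0.0014014 ] 0.14389268783912518 192.66000622099415
[200.03669725 222.91743119] [195, 196, 11, 39, 109] [0.50910572 0.17164093] 0.09900510961340564 52.32609468932259
```

View pics/end.png

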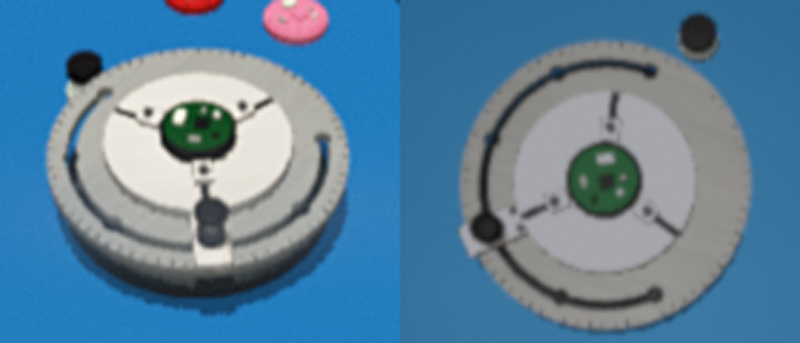

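The table now stands with the button at (487,228) in the right half, about (200.5,229.5) in the full image. The module is centred and the jar has not moved. I'll verify the button's angle and height.

Run:
```python
from plant import robot
import numpy as np
from h import *
t=robot.read_camera("top");im=t["image"];ax=np.array([.5385,.0771])
m=np.zeros(im.shape[:2],bool);m[222:237,193:209]=1
k=cv2.morphologyEx(((im.max(2)<50)&m).astype(np.uint8),cv2.MORPH_OPEN,cv2.getStructuringElement(2,(7,7)))
ce=blobs(k,20,300)[0];print(ce)
for z in(.0885,.097):
    p=ray(t,*ce[0],z)[:2];print(z,p,np.hypot(*(p-ax)),np.degrees(2.7855-np.arctan2(*(p-ax)[::-1])))
def hgt(c,u,v):
    u,v=int(round(u)),int(round(v));d=np.median(c["depth"][v-1:v+2,u-1:u+2]);K=c["mtx"];T=c["camera_from_world"]
    q=d*np.array([(u-K[0,2])/K[0,0],-(v-K[1,2])/K[1,1],-1]);return (T[:3,:3].T@(q-T[:3,3]))[2]
c0=np.load("top0.npz");print(hgt(c0,224.1,252.9),hgt(t,*ce[0]), hgt(c0,228,235),hgt(t,240,190))
```

```text
(array([200. , 229.5]), [196, 225, 9, 10, 68])
0.0885 [0.49438128 0.17253257] 0.10513722622147637 44.78617016824947
0.097 [0.49353569 0.17129135] 0.1043733652515445 44.078892629275394
0.09783554673744428 0.09673599705006931 0.06410026919873607 0.06622306722792082
```

The button reads about 44–45° on and 97 mm high, so the plunger is out in the next hole.

```bash
python3 -c "
from plant import robot
print(robot.sign_off())"
```

```text
the job is handed in; nothing more can be done
None
```

The turntable is indexed one hole clockwise: the camera puts the plunger about 44–45° on and fully out (button at about 97 mm), with the module still centred between the jaws, the arm drawn clear and the job handed in (no verdict was returned).

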